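# Push the row of blocks home in the drilling jig and latch it

## Robot

A 6-joint arm with a two-finger parallel gripper is mounted at the origin on the work surface. World frame = base frame: x ahead of the robot, y to its left, z up, the work surface at z = 0. Lengths are in m, angles in degrees, forces in N, time in s.
With the tool pointing down it reaches from about 0.375 to 0.9 m from the base axis. Payload 3.1 kg.
Tool frame: the origin (TCP) lies on the centre line of the jaws, within the pads' length; the fingertips stand 17 mm ahead of it and the grasp point (between the pads) lies 2 mm behind it; y points along the fingers, x is the direction in which the jaws open and shut, and the axes are right-handed (so a half turn about y gives the same grasp; the last joint's range is limited). The gripper opens to 87 mm and grips with 3 to 60 N. Pads are 19 mm wide; open, the fingers measure 117 mm over their backs; the gripper's body (75 mm by 190 mm) begins 51 mm behind the grasp point.
Start: joints at [-85.285, 30.224, 82.088, -0, 67.689, -10.227], TCP at [0.161, -0.604, 0.24] pointing down, gripper open.
Joint ranges: [-176.69, 176.69], [-43.24, 126.21], [12.49, 139.97], [-82, 262], [0, 151.66], [-163.58, 163.58]. Speed limits (degrees/s): [159.86, 159.86, 180, 180, 180, 180].

## Interface

Orientations are given as a 3x3 rotation matrix whose columns are the frame's x, y, z axes.
In Python, from rig import read_state, capture, camera_info, hand_in, trace, tip_of gives the robot as it stands.
- The arm moves only by the tool jog_arm, never from a script. Its argument "steps" is a list of rows, each an object with "fingers": the opening in per cent of the stroke, from 0 (shut) to 100 (fully open); "delta_pos": the shift along the world's x, y, z in mm, a list of three; "turn": the turn about the world's z in degrees. A call has 1 to 20 rows; each row is the pose to reach, as a shift and turn from the pose commanded when the call began; what a row does not reach only later rows make up. A row lasts 1/12 s, in which the tool goes at most 41.7 mm and 7.16 degrees, less where a joint would pass 70% of its speed; a pose out of reach is approached as far as the arm can. A call with a gripper value outside its range is refused whole. The fingers move at their own pace and stop on an object; the grip force is fixed at half the most. Time passes only in rows, so rows that repeat a pose let the fingers close. It gives the time, the measured TCP pose, the force and the opening at its end, in the units of the state.
- read_state(): the state, without advancing time (a new reading comes with each control period).
- capture(name): name is "side" or "top"; returns the picture (384x512x3 uint8, red, green, blue); there is no depth.
- camera_info(name): a dict with "fov_y" (degrees; the focal length in pixels is half the picture's height over the tangent of half this angle, whatever the lens; pixels are square), "cx", "cy" (the principal point, pixels), "view" (4x4, takes a point from world to camera coordinates). Camera axes: x right, y down, z forward; pixel columns grow to the right and rows downward; lengths in m; the calibration is good to about 2 mm. A picture is of the moment at which its call begins. camera_info takes no time and is no camera call.
- hand_in(): hands the job in, once; it reports no verdict.
Trained networks look in the newest picture that a camera, given by its name, has taken for a name from the list of things; names that differ only in an ending like _2 or _b are one class to them, and where a whole thing is asked for, a point or a joint stands for the part that bears it (a point fixed in the world has none). Each returns a list of dicts, best first, with "confidence" (0 to 1); they miss things now and then, are a little off and sometimes report something else, mostly with a low value. They report only what shows in the picture. A call takes as long as a camera call. They do not tell look-alikes from the thing itself.
- trace(target, camera): "mask" (384x512 bool, what is visible of it).
- tip_of(target, camera): "position" ([x, y, z] in m, in world coordinates, good to about 4 mm: a listed point, or the origin of a listed thing).
The state is a dict: "time_s": time; "joint_positions": joint angles; "qvel": joint speeds; "tau": joint torques, N m; "position": TCP position; "tcp_rot": TCP orientation; "force": force on the tool from outside, world axes, zero at the start; "moment": the same for the moment, N m; "opening": opening from 0.0 (shut) to 1.0 (fully open).
Only numpy, scipy, OpenCV 4.12 (cv2) and the standard library are available. Lean on these libraries where they do the work, as an engineer would, in place of code of your own. Each camera call takes 0.05 s, during which the arm holds its last target.

## Task

Load the drilling jig: push the row of four wooden blocks along the rails, as one train and by pushing the hindmost block only, until the row is tight against the steel end stop; then push the latch's peg round until the latch lies fully closed across the channel behind the row. Nothing is to be picked up: the blocks stay down in the channel and the row must not come apart. Leave the other things on the bench where they are.

Things in the scene. Friction and masses are not known exactly. Their poses are not given: they have to be found in the camera images.
- jig: Drilling jig fixed to the bench: wooden board 150 (x) x 400 (y) x 12 mm with two low aluminium rails that form a channel along y, 43 mm wide, centred on x = 0; channel floor 12 mm, rail tops 24 mm above the bench. Origin: centre of the board's underside, on the bench; x points away from the robot, y along the channel towards the end stop, z up
- stop (a point): Middle of the steel end stop's face, at x = 0, y = +165 mm in the jig's frame, 36 mm above the bench. The stop is 100 mm wide, 35 mm thick, its top 60 mm above the bench, and closes the channel's +y end; the -y end is open
- blank1: Wooden block 40 (x) x 45 (y, along the channel) x 40 mm tall, about 50 g, loose in the channel, its top 52 mm above the bench. The first of the row of four, nearest the stop. Origin at the centre of its underside; against the stop with no gaps in the row, its origin is at y = 142.5 mm in the jig's frame. The row starts touching, 50 to 125 mm short of the stop
- blank2: Wooden block 40 (x) x 45 (y, along the channel) x 40 mm tall, about 50 g, loose in the channel, its top 52 mm above the bench. Second of the row. Origin at the centre of its underside; against the stop with no gaps in the row, its origin is at y = 97.5 mm in the jig's frame. The row starts touching, 50 to 125 mm short of the stop
- blank3: Wooden block 40 (x) x 45 (y, along the channel) x 40 mm tall, about 50 g, loose in the channel, its top 52 mm above the bench. Third of the row. Origin at the centre of its underside; against the stop with no gaps in the row, its origin is at y = 52.5 mm in the jig's frame. The row starts touching, 50 to 125 mm short of the stop
- blank4: Wooden block 40 (x) x 45 (y, along the channel) x 40 mm tall, about 50 g, loose in the channel, its top 52 mm above the bench. The hindmost of the row, farthest from the stop: the one to push. Origin at the centre of its underside; against the stop with no gaps in the row, its origin is at y = 7.5 mm in the jig's frame. The row starts touching, 50 to 125 mm short of the stop
- latch (a joint): Angle (rad) of the latch, a steel bar 14 mm wide, 26 to 36 mm above the bench, on an upright pivot; it stays where it is left (about 1 N at the peg turns it). 0 = closed, at its own stop: square across the channel, pointing to the jig's -x, 3 mm behind the row when home. Grows anticlockwise from above; at 1.57 it points to -y, clear of the channel. Starts open at 1.65 to 2.1; limit 2.4
- latch_peg (a point): Upright wooden peg at the free end of the latch bar, 12 mm in diameter, 85 mm from the pivot, from 36 to 72 mm above the bench; this point lies on its axis, 54 mm above the bench. Pushed sideways it turns the latch
- latch_pivot (a point): Pivot axis of the latch, at x = 40, y = -25 mm in the jig's frame, 55 mm above the bench
- spare: Bystander: single spare block, same 40 x 45 x 40 mm shape as those in the row but standing by itself on the bench on the robot's side of the jig; origin at the centre of its underside
- screwdriver: Bystander: screwdriver 190 mm long with a black handle, lying on the bench on the robot's side of the jig; origin on its underside, long axis x
- glue: Bystander: glue bottle with a dark cap, 56 mm across, 100 mm tall, standing just beyond the jig; origin at the centre of its underside
- tape: Bystander: roll of tape 100 mm across, 25 mm tall, lying on the bench to one side of the jig; origin at the centre of its underside
- jar: Bystander: jar with a lid, 64 mm across, 80 mm tall, to one side of the jig; origin at the centre of its underside
- hammer: Bystander: hammer lying on the bench to the right of the jig; origin on its underside, handle along its x axis
- brush: Bystander: flat paint brush lying on the bench to the left of the jig; origin on its underside, long axis x
Mind the look-alikes: they are no part of the job. Leave any turquoise look-alike of the blank4 alone. Leave any green look-alike of the blank1 alone.

How it is judged (in metres and radians):
On the way, in this order (a step that is already met when the one before it is completed fails the run):
1. the row is home against the stop (y of blank1 in the frame of jig above 0.1365 m and y of blank2 in the frame of jig above 0.0915 m and y of blank3 in the frame of jig above 0.0465 m and y of blank4 in the frame of jig above 0.0015 m), for 0.1 s.
2. the latch is closed behind the row (value of joint latch below 0.1 rad), for 0.1 s.
At the end, for the whole second after the job is handed in: All four blocks stand flat in the channel, each within 4 mm of its place in a tight row against the stop and within 6 mm of the channel's middle, at rest, and the latch is closed to within 0.1 rad (y of blank1 in the frame of jig above 0.1385 m and x of blank1 in the frame of jig between -0.006 and 0.006 m and z of each of blank1, blank2, blank3, blank4 in the frame of jig below 0.016 m and angle between each of blank1, blank2, blank3, blank4's own z axis and vertical below 0.1 rad and linear speed of each of blank1, blank2, blank3, blank4 below 0.02 m/s and y of blank2 in the frame of jig above 0.0935 m and x of blank2 in the frame of jig between -0.006 and 0.006 m and y of blank3 in the frame of jig above 0.0485 m and x of blank3 in the frame of jig between -0.006 and 0.006 m and y of blank4 in the frame of jig above 0.0035 m and x of blank4 in the frame of jig between -0.006 and 0.006 m and value of joint latch below 0.1 rad); the robot touches nothing.
It fails at once if a block of the row is lifted or tipped (z of any of blank1, blank2, blank3, blank4 in the frame of jig above 0.02 m or angle between any of blank1, blank2, blank3, blank4's own z axis and vertical above 0.3 rad).
It fails at once if the row comes apart: a gap of over 8 mm opens between neighbouring blocks (distance between blank1 and blank2 above 0.053 m or distance between blank2 and blank3 above 0.053 m or distance between blank3 and blank4 above 0.053 m).
It fails at once if the fingers press on a block other than the hindmost (contact force between the fingers and blank1 above 2 N or contact force between the fingers and blank2 above 2 N or contact force between the fingers and blank3 above 2 N).
It fails at once if another thing on the bench is moved by more than 30 mm (distance of any of spare, screwdriver, glue, tape, jar, hammer, brush from where it was at the start of the episode above 0.03 m).
It also fails if it takes over 48 s, if anything falls off the work surface, if the arm or the gripper's body presses on something with over 40 N, if the wrist force passes 120 N, or if a joint passes its speed limit or range.

## Working session

There is one attempt and no reset: what is moved stays moved. The work goes in short steps, Python scripts to look and compute and a tool call to move; the robot and the scene stay as the last step left them, time stands still between calls to the robot, and variables do not carry over. Pictures are saved under pics/ and viewed, and the job is handed in when it is done.

Besides the shell and the picture viewer there is one more tool, called after "Request:" as name(argument=value, ...), one argument or row to a line, values as JSON. jog_arm: Moves the arm, as the interface text tells. Its arguments: {"type":"object","properties":{"steps":{"type":"array","items":{"type":"object","properties":{"fingers":{"type":"number"},"delta_pos":{"type":"array","items":{"type":"number"}},"turn":{"type":"number"}}}}},"required":["steps"]}

```bash
mkdir -p pics
python3 - <<'E'
from rig import *
import cv2,numpy as np
s=read_state();print(s['time_s'],s['position'],s['tcp_rot'],s['opening'])
for c in('top','side'):
    im=capture(c);cv2.imwrite(f'pics/{c}0.png',im[:,:,::-1])
    i=camera_info(c);print(c,i['fov_y'],i['cx'],i['cy'],np.round(i['view'],4).tolist())
for t in['jig','stop','blank1','blank4','latch_peg','latch_pivot']:
    for c in('top','side'):
        print(t,c,[(round(d['confidence'],2),np.round(d['position'],3).tolist()) for d in tip_of(t,c)])
E
```

```text
0.0 [ 0.16114515 -0.60315978  0.23859511] [[ 2.57856626e-01 -1.61192713e-04  9.66183179e-01]
 [-9.66180967e-01  2.10303628e-03  2.57856387e-01]
 [-2.07348285e-03 -9.99997776e-01  3.86540508e-04]] 0.9998953021112874
top 52.92823396770109 255.8853815524023 196.15415626723137 [[-0.008, -0.9999, 0.011, -0.0054], [-0.9966, 0.0071, -0.0823, 0.5577], [0.0822, -0.0117, -0.9965, 1.1716], [0.0, 0.0, 0.0, 1.0]]
side 52.80966666697276 258.6219117767028 188.3326694649053 [[-0.938, -0.3464, 0.0125, 0.5349], [-0.2667, 0.6983, -0.6643, 0.2014], [0.2214, -0.6264, -0.7474, 1.1961], [0.0, 0.0, 0.0, 1.0]]
jig top [(0.74, [0.616, 0.12, 0.036]), (0.69, [0.57, -0.045, 0.001])]
jig side [(0.83, [0.566, -0.049, 0.0]), (0.74, [0.357, -0.431, -0.001])]
stop top [(0.8, [0.615, 0.116, 0.036])]
stop side [(0.65, [0.615, 0.121, 0.036])]
blank1 top [(0.76, [0.765, -0.16, 0.0]), (0.7, [0.771, 0.121, -0.0]), (0.56, [0.499, -0.343, 0.004]), (0.54, [0.555, -0.077, 0.011]), (0.53, [0.565, -0.037, 0.012]), (0.47, [0.586, 0.01, 0.011]), (0.46, [0.543, -0.122, 0.013])]
blank1 side [(0.7, [0.567, -0.032, 0.01]), (0.69, [0.7
[... 217 characters left out ...]
[(0.76, [0.765, -0.16, 0.0]), (0.7, [0.771, 0.121, -0.0]), (0.56, [0.499, -0.343, 0.004]), (0.54, [0.555, -0.077, 0.011]), (0.53, [0.565, -0.037, 0.012]), (0.47, [0.586, 0.01, 0.011]), (0.46, [0.543, -0.122, 0.013])]
blank4 side [(0.7, [0.567, -0.032, 0.01]), (0.69, [0.764, -0.154, -0.0]), (0.65, [0.506, -0.342, 0.0]), (0.57, [0.537, -0.121, 0.011]), (0.52, [0.764, 0.123, 0.003]), (0.5, [0.551, -0.078, 0.016]), (0.48, [0.579, 0.01, 0.013]), (0.48, [0.602, -0.162, 0.051])]
latch_peg top [(0.59, [0.553, -0.076, 0.008]), (0.48, [0.603, -0.161, 0.056])]
latch_peg side [(0.42, [0.6, -0.164, 0.049])]
latch_pivot top [(0.81, [0.595, -0.077, 0.053])]
latch_pivot side [(0.96, [0.598, -0.075, 0.053])]
```

View pics/top0.png

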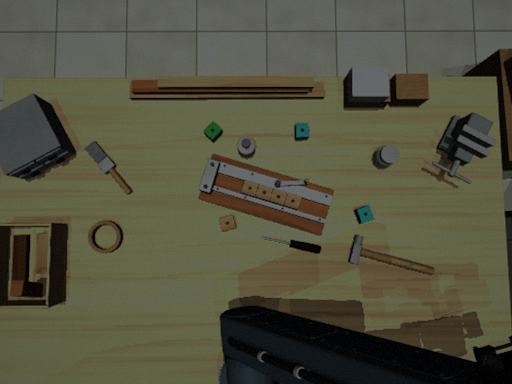

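View pics/side0.png

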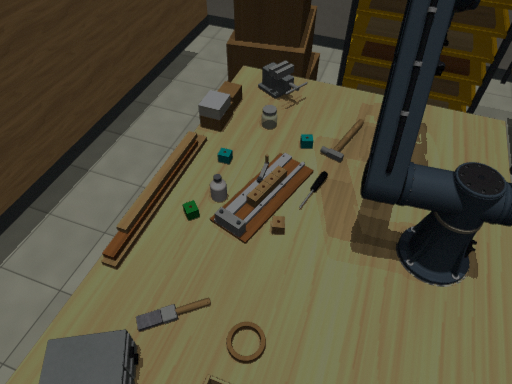

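The top picture shows the jig with the stop at about (208,177), the row of four from (249,187) to (293,200), the latch peg at about (306,182), and turquoise and green look-alikes off the jig. The side picture agrees. Next I fit the jig pose and check it with an overlay.

```bash
cat > h.py <<'E'
import numpy as np,cv2
from rig import *
def proj(c,P):
    i=camera_info(c);V=np.array(i['view']);f=192/np.tan(np.radians(i['fov_y']/2))
    q=np.atleast_2d(P)@V[:3,:3].T+V[:3,3]
    return np.c_[i['cx']+f*q[:,0]/q[:,2],i['cy']+f*q[:,1]/q[:,2]]
def R(t):return np.array([[np.cos(t),-np.sin(t)],[np.sin(t),np.cos(t)]])
def W(p,J):
    J=np.array(J);p=np.atleast_2d(p).astype(float);return np.c_[p[:,:2]@R(J[0]).T+J[1:],p[:,2]]
def box(J,x0,x1,y0,y1,z):return W([[x0,y0,z],[x1,y0,z],[x1,y1,z],[x0,y1,z]],J)
E
cat > ov.py <<'E'
from h import *
import sys
def overlay(c,J,ys,lat,name,roi,sc=4):
    im=capture(c)[:,:,::-1]
    x0,y0,x1,y1=roi;o=cv2.resize(im[y0:y1,x0:x1],None,fx=sc,fy=sc,interpolation=cv2.INTER_CUBIC)
    o=np.clip(o*1.6,0,255).astype(np.uint8).copy()
    cv2.imwrite(name.replace('.png','_raw.png'),o)
    def pl(P,col):
        q=((proj(c,P)-[x0,y0]+.5)*sc).astype(int);cv2.polylines(o,[q.reshape(-1,1,2)],True,col,1)
    pl(box(J,-.075,.075,-.2,.2,.012),(0,255,0))
    pl(box(J,-.05,.05,.165,.2,.06),(255,0,0))
    for y in ys: pl(box(J,-.02,.02,y-.0225,y+.0225,.052),(0,0,255))
    piv=np.array([.04,-.025]);pg=piv+.085*np.array([-np.cos(lat),-np.sin(lat)])
    pl(W([[*piv,.036],[*pg,.036],[*pg,.072]],J),(255,255,0))
    cv2.imwrite(name,o)
E
python3 - <<'E'
from ov import *
from scipy.optimize import least_squares
L=np.array([[0,.165],[0,.165],[.04,-.025],[.04,-.025],[0,0],[0,0]])
M=np.array([[.615,.116],[.615,.121],[.595,-.077],[.598,-.075],[.57,-.045],[.566,-.049]])
B=np.array([[.555,-.077],[.565,-.037],[.586,.01],[.543,-.122],[.567,-.032],[.537,-.121],[.551,-.078],[.579,.01]])
def r(p):
    a=(L@R(p[0]).T+p[1:]-M).ravel()
    b=((B-p[1:])@R(p[0]))[:,0]
    return np.r_[a,b]
s=least_squares(r,[-.3,.567,-.04]);J=s.x;print(J,np.round(r(J)*1000,1))
yb=((B-J[1:])@R(J[0]))*1000;print(np.round(yb,1))
pg=((np.array([[.603,-.161],[.6,-.164]])-J[1:])@R(J[0]));print(pg)
d=pg.mean(0)-[.04,-.025];lat=np.arctan2(-d[1],-d[0]);print(lat,np.hypot(*d))
y4=-.078
overlay('top',J,[y4+.045*k for k in range(4)],lat,'pics/ov1.png',(190,140,350,245))
overlay('side',J,[y4+.045*k for k in range(4)],lat,'pics/ov1s.png',(200,140,330,245),5)
E
```

```text
[-0.30234829  0.56557151 -0.04177682] [-0.3 -0.3 -0.3 -5.3  1.3 -0.6 -1.7 -2.6 -4.4  3.2 -0.4  7.2  0.4 -2.
  4.1  2.3 -1.5 -3.7 -3.1 -2.6]
[[  0.4 -36.8]
 [ -2.    4.4]
 [  4.1  55.5]
 [  2.3 -83.3]
 [ -1.5   9.8]
 [ -3.7 -84.1]
 [ -3.1 -38.9]
 [ -2.6  53.4]]
[[ 0.07123096 -0.10267039]
 [ 0.06926033 -0.1064276 ]]
1.9341303568290917 0.08510488869856313
```

View pics/ov1.png

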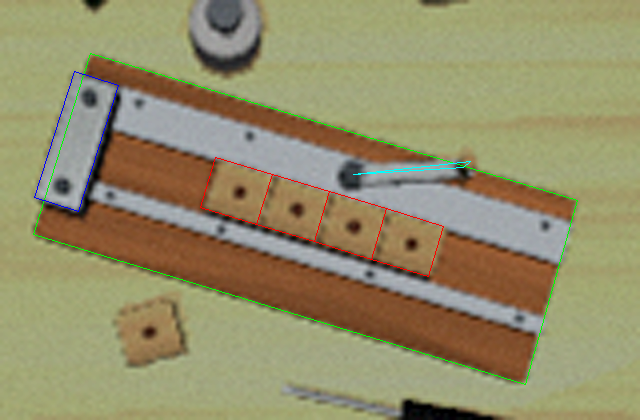

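View pics/ov1s.png

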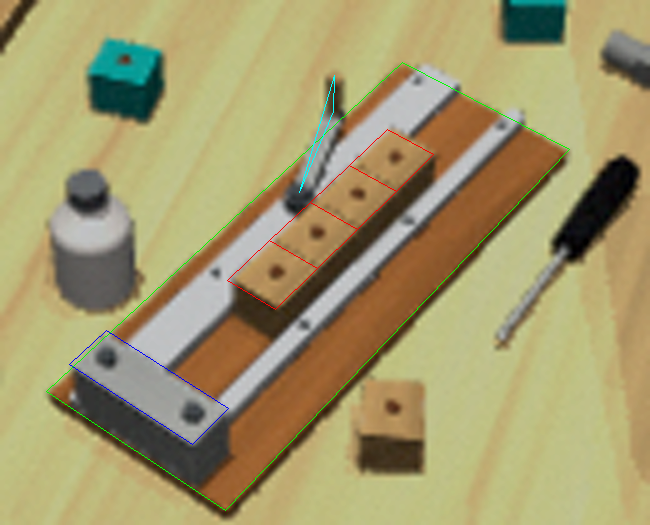

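Request:
jog_arm(
  steps=[
    {"fingers":0,"delta_pos":[363,428,-60],"turn":-32.3},
    {"fingers":0,"delta_pos":[363,428,-60],"turn":-32.3},
    {"fingers":0,"delta_pos":[363,428,-60],"turn":-32.3},
    {"fingers":0,"delta_pos":[363,428,-60],"turn":-32.3},
    {"fingers":0,"delta_pos":[363,428,-60],"turn":-32.3},
    {"fingers":0,"delta_pos":[363,428,-60],"turn":-32.3},
    {"fingers":0,"delta_pos":[363,428,-60],"turn":-32.3},
    {"fingers":0,"delta_pos":[363,428,-60],"turn":-32.3},
    {"fingers":0,"delta_pos":[363,428,-60],"turn":-32.3},
    {"fingers":0,"delta_pos":[363,428,-60],"turn":-32.3},
    {"fingers":0,"delta_pos":[363,428,-60],"turn":-32.3},
    {"fingers":0,"delta_pos":[363,428,-60],"turn":-32.3},
    {"fingers":0,"delta_pos":[363,428,-60],"turn":-32.3},
    {"fingers":0,"delta_pos":[363,428,-60],"turn":-32.3},
    {"fingers":0,"delta_pos":[363,428,-60],"turn":-32.3},
    {"fingers":0,"delta_pos":[363,428,-60],"turn":-32.3},
    {"fingers":0,"delta_pos":[363,428,-60],"turn":-32.3},
    {"fingers":0,"delta_pos":[363,428,-60],"turn":-32.3},
    {"fingers":0,"delta_pos":[363,428,-60],"turn":-32.3},
    {"fingers":0,"delta_pos":[363,428,-60],"turn":-32.3},
  ],
)

```text
time_s: 2.47
position: [0.5236, -0.177, 0.1797]
tcp_rot: [[-0.3, 0.0, 0.954], [-0.954, -0.0, -0.3], [0.0, -1.0, 0.0]]
force: [-0.4, -0.2, 0.3]
opening: 0.002
```

Request:
jog_arm(
  steps=[
    {"fingers":0,"delta_pos":[0,0,-30],"turn":0},
    {"fingers":0,"delta_pos":[0,0,-60],"turn":0},
    {"fingers":0,"delta_pos":[0,0,-90],"turn":0},
    {"fingers":0,"delta_pos":[0,0,-110],"turn":0},
    {"fingers":0,"delta_pos":[0,0,-125],"turn":0},
    {"fingers":0,"delta_pos":[0,0,-137],"turn":0},
    {"fingers":0,"delta_pos":[0,0,-137],"turn":0},
    {"fingers":0,"delta_pos":[0,0,-137],"turn":0},
  ],
)

```text
time_s: 3.13
position: [0.524, -0.1762, 0.0424]
tcp_rot: [[-0.299, -0.001, 0.954], [-0.954, 0.0, -0.299], [-0.0, -1.0, -0.001]]
force: [0.7, -0.2, -0.5]
opening: 0.01
```

Run:
```python
from ov import *
J=[-.3023,.5656,-.0418]
overlay('side',J,[-.079+.045*k for k in range(4)],1.88,'pics/ov2s.png',(200,120,330,225),5)
s=read_state();print(s['position'],(s['position'][:2]-np.array(J[1:]))@R(J[0]),s['force'])
```

```text
[ 0.5245404  -0.17643443  0.04308162] [ 0.00088519 -0.14075346] [ 0.33398989 -0.41063022  0.25025395]
```

View pics/ov2s.png

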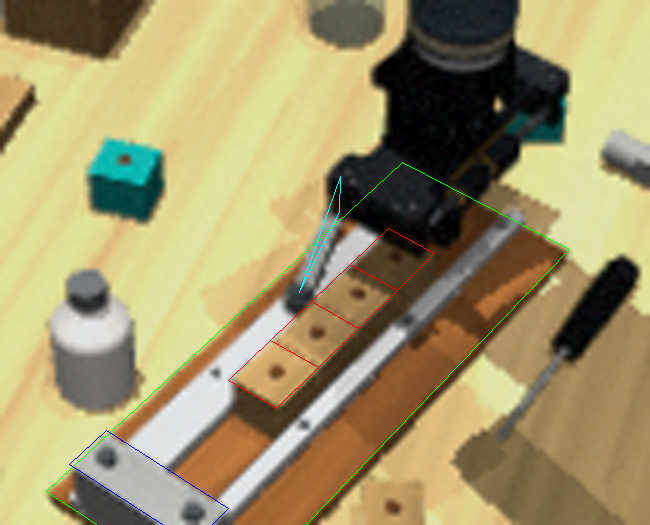

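Request:
jog_arm(
  steps=[
    {"fingers":0,"delta_pos":[1.5,4.8,0],"turn":0},
    {"fingers":0,"delta_pos":[3,9.5,0],"turn":0},
    {"fingers":0,"delta_pos":[4.5,14.3,0],"turn":0},
    {"fingers":0,"delta_pos":[5.4,17.2,0],"turn":0},
    {"fingers":0,"delta_pos":[6.3,20,0],"turn":0},
    {"fingers":0,"delta_pos":[7.1,22.9,0],"turn":0},
    {"fingers":0,"delta_pos":[8,25.8,0],"turn":0},
    {"fingers":0,"delta_pos":[9.2,29.6,0],"turn":0},
    {"fingers":0,"delta_pos":[10.7,34.4,0],"turn":0},
    {"fingers":0,"delta_pos":[12.2,39.1,0],"turn":0},
    {"fingers":0,"delta_pos":[13.7,43.9,0],"turn":0},
    {"fingers":0,"delta_pos":[15.2,48.7,0],"turn":0},
    {"fingers":0,"delta_pos":[16.7,53.5,0],"turn":0},
    {"fingers":0,"delta_pos":[18.2,58.2,0],"turn":0},
    {"fingers":0,"delta_pos":[19.7,63,0],"turn":0},
    {"fingers":0,"delta_pos":[21.2,67.8,0],"turn":0},
    {"fingers":0,"delta_pos":[22.7,72.6,0],"turn":0},
    {"fingers":0,"delta_pos":[24.1,77.3,0],"turn":0},
    {"fingers":0,"delta_pos":[25.3,81.1,0],"turn":0},
    {"fingers":0,"delta_pos":[26.2,84,0],"turn":0},
  ],
)

```text
time_s: 4.85
position: [0.5505, -0.0914, 0.0426]
tcp_rot: [[-0.298, 0.0, 0.955], [-0.955, -0.0, -0.298], [0.0, -1.0, 0.0]]
force: [-0.9, -3.5, 2.7]
opening: 0.006
```

Run:
```python
from ov import *
J=[-.3023,.5656,-.0418]
overlay('side',J,[.0075+.045*k for k in range(4)],1.88,'pics/ov3s.png',(200,120,330,225),5)
s=read_state();print(s['time_s'],s['position'],(s['position'][:2]-np.array(J[1:]))@R(J[0]),s['force'])
```

```text
4.9 [ 0.55063134 -0.09097602  0.04261877] [ 0.00035063 -0.05140251] [-0.65894607 -2.07464251  2.39107492]
```

View pics/ov3s.png

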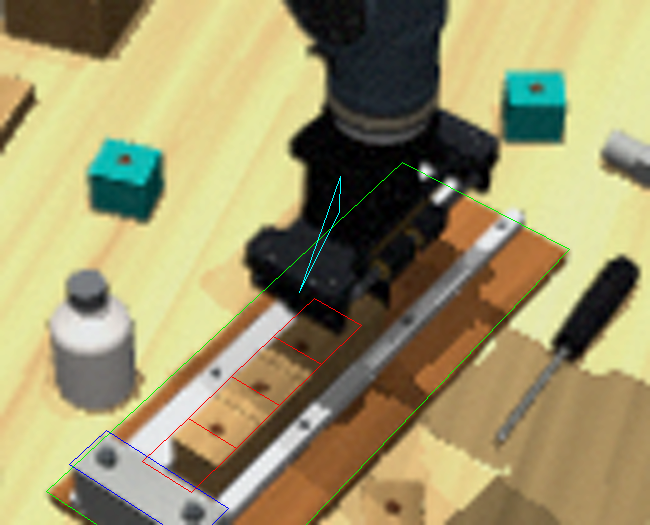

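The row has moved as one train and is about 20 mm short of the stop, with the front block's leading edge at about (172,440) and the target outline ahead of it. I continue more slowly.

Request:
jog_arm(
  steps=[
    {"fingers":0,"delta_pos":[0.9,2.9,0],"turn":0},
    {"fingers":0,"delta_pos":[1.8,5.7,0],"turn":0},
    {"fingers":0,"delta_pos":[2.7,8.6,0],"turn":0},
    {"fingers":0,"delta_pos":[3.6,11.5,0],"turn":0},
    {"fingers":0,"delta_pos":[4.5,14.3,0],"turn":0},
    {"fingers":0,"delta_pos":[5.1,16.2,0],"turn":0},
    {"fingers":0,"delta_pos":[5.4,17.2,0],"turn":0},
    {"fingers":0,"delta_pos":[5.7,18.1,0],"turn":0},
    {"fingers":0,"delta_pos":[5.7,18.1,0],"turn":0},
  ],
)

```text
time_s: 5.65
position: [0.5562, -0.0735, 0.0426]
tcp_rot: [[-0.298, 0.0, 0.954], [-0.954, 0.0, -0.298], [-0.0, -1.0, 0.0]]
force: [-1.4, -2.4, 3.2]
opening: 0.007
```

Request:
jog_arm(
  steps=[
    {"fingers":0,"delta_pos":[0.3,1,0],"turn":0},
    {"fingers":0,"delta_pos":[0.6,1.9,0],"turn":0},
    {"fingers":0,"delta_pos":[0.6,1.9,0],"turn":0},
  ],
)

```text
time_s: 5.9
position: [0.5567, -0.0717, 0.0426]
tcp_rot: [[-0.298, 0.0, 0.954], [-0.954, 0.0, -0.298], [-0.0, -1.0, 0.0]]
force: [-0.5, -3.5, 4.7]
opening: 0.005
```

Request:
jog_arm(
  steps=[
    {"fingers":0,"delta_pos":[0.3,1,0],"turn":0},
    {"fingers":0,"delta_pos":[0.3,1,0],"turn":0},
  ],
)

```text
time_s: 6.07
position: [0.557, -0.0708, 0.0426]
tcp_rot: [[-0.298, 0.0, 0.954], [-0.954, 0.0, -0.298], [-0.0, -1.0, 0.0]]
force: [-1.0, -3.4, 3.9]
opening: 0.004
```

Request:
jog_arm(
  steps=[
    {"fingers":0,"delta_pos":[0.3,1,0],"turn":0},
    {"fingers":0,"delta_pos":[0.3,1,0],"turn":0},
  ],
)

```text
time_s: 6.23
position: [0.5573, -0.0697, 0.0425]
tcp_rot: [[-0.298, 0.0, 0.954], [-0.954, 0.0, -0.298], [-0.0, -1.0, 0.0]]
force: [-1.0, -3.4, 4.2]
opening: 0.004
```

Request:
jog_arm(
  steps=[
    {"fingers":0,"delta_pos":[0.3,1,0],"turn":0},
    {"fingers":0,"delta_pos":[0.3,1,0],"turn":0},
  ],
)

```text
time_s: 6.4
position: [0.5577, -0.0687, 0.0426]
tcp_rot: [[-0.298, 0.0, 0.954], [-0.954, 0.0, -0.298], [-0.0, -1.0, 0.0]]
force: [-0.2, -3.2, 3.4]
opening: 0.002
```

Request:
jog_arm(
  steps=[
    {"fingers":0,"delta_pos":[0.3,1,0],"turn":0},
    {"fingers":0,"delta_pos":[0.3,1,0],"turn":0},
  ],
)

```text
time_s: 6.57
position: [0.5579, -0.0677, 0.0426]
tcp_rot: [[-0.298, 0.0, 0.954], [-0.954, 0.0, -0.298], [-0.0, -1.0, 0.0]]
force: [-0.9, -3.8, 3.5]
opening: 0.002
```

Run:
```python
from ov import *
J=[-.3023,.5656,-.0418]
overlay('side',J,[.0075+.045*k for k in range(4)],1.88,'pics/ov4s.png',(200,120,330,225),5)
s=read_state();print(s['time_s'],s['position'],(s['position'][:2]-np.array(J[1:]))@R(J[0]),s['force'])
```

```text
6.6167 [ 0.55794262 -0.06769136  0.04253467] [ 0.00039814 -0.02699703] [-0.51765258 -3.30325848  3.78592733]
```

View pics/ov4s.png

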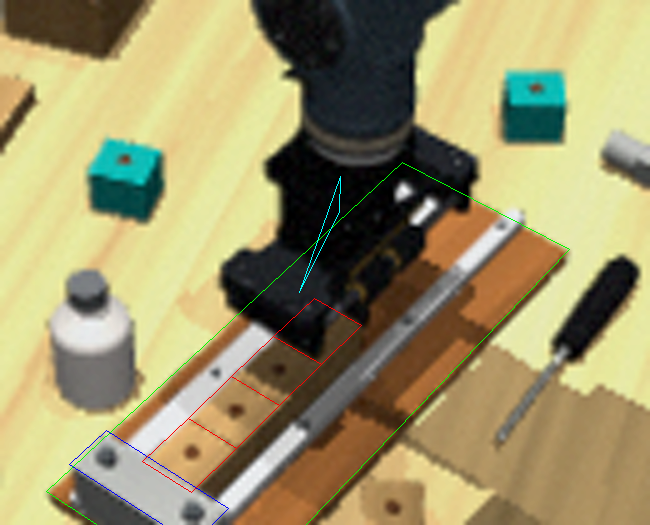

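The row now matches the home outline closely, with block seams on the drawn lines. I continue in small steps until the stop resists.

Request:
jog_arm(
  steps=[
    {"fingers":0,"delta_pos":[0.3,1,0],"turn":0},
    {"fingers":0,"delta_pos":[0.3,1,0],"turn":0},
  ],
)

```text
time_s: 6.78
position: [0.5582, -0.0667, 0.0425]
tcp_rot: [[-0.298, 0.0, 0.954], [-0.954, 0.0, -0.298], [-0.0, -1.0, 0.0]]
force: [-0.2, -3.9, 3.8]
opening: 0.008
```

Request:
jog_arm(
  steps=[
    {"fingers":0,"delta_pos":[0.3,1,0],"turn":0},
    {"fingers":0,"delta_pos":[0.3,1,0],"turn":0},
  ],
)

```text
time_s: 6.95
position: [0.5584, -0.066, 0.0426]
tcp_rot: [[-0.298, -0.0, 0.955], [-0.955, -0.001, -0.298], [0.001, -1.0, 0.0]]
force: [-2.0, -4.1, 2.9]
opening: 0.008
```

Request:
jog_arm(
  steps=[
    {"fingers":0,"delta_pos":[0.3,1,0],"turn":0},
    {"fingers":0,"delta_pos":[0.3,1,0],"turn":0},
  ],
)

```text
time_s: 7.12
position: [0.5585, -0.0659, 0.0426]
tcp_rot: [[-0.297, -0.001, 0.955], [-0.955, -0.002, -0.297], [0.002, -1.0, -0.0]]
force: [-1.1, -8.4, 3.3]
opening: 0.007
```

Request:
jog_arm(
  steps=[
    {"fingers":0,"delta_pos":[0.3,1,0],"turn":0},
    {"fingers":0,"delta_pos":[0.3,1,0],"turn":0},
  ],
)

```text
time_s: 7.28
position: [0.5585, -0.0658, 0.0426]
tcp_rot: [[-0.297, -0.001, 0.955], [-0.955, -0.003, -0.297], [0.003, -1.0, -0.0]]
force: [-4.0, -11.4, 4.5]
opening: 0.003
```

Tight at the stop: the tool is stuck and the force has risen to about 12 N. I back off, lift and look.

Request:
jog_arm(
  steps=[
    {"fingers":0,"delta_pos":[-1.2,-3.8,0],"turn":0},
    {"fingers":0,"delta_pos":[-3.6,-11.5,0],"turn":0},
    {"fingers":0,"delta_pos":[-7.4,-23.9,0],"turn":0},
    {"fingers":0,"delta_pos":[-9,-29,20],"turn":0},
    {"fingers":0,"delta_pos":[-9,-29,50],"turn":0},
    {"fingers":0,"delta_pos":[-9,-29,80],"turn":0},
    {"fingers":0,"delta_pos":[-9,-69,90],"turn":0},
    {"fingers":0,"delta_pos":[-9,-109,90],"turn":0},
    {"fingers":0,"delta_pos":[-9,-129,90],"turn":0},
    {"fingers":0,"delta_pos":[-9,-129,90],"turn":0},
  ],
)

```text
time_s: 8.12
position: [0.5508, -0.198, 0.133]
tcp_rot: [[-0.303, 0.003, 0.953], [-0.953, -0.002, -0.303], [0.001, -1.0, 0.004]]
force: [0.3, -0.2, -0.6]
opening: 0.004
```

Run:
```python
from ov import *
J=[-.3023,.5656,-.0418]
overlay('side',J,[.0075+.045*k for k in range(4)],1.88,'pics/ov5s.png',(200,120,330,225),5)
overlay('top',J,[.0075+.045*k for k in range(4)],1.88,'pics/ov5.png',(190,140,350,245))
s=read_state();print(s['time_s'],s['position'],s['force'])
for c in('top','side'):
  for t in('latch_peg','blank1'):
    print(t,c,[(round(d['confidence'],2),np.round((np.array(d['position'][:2])-J[1:])@R(J[0]),3).tolist(),round(d['position'][2],3)) for d in tip_of(t,c)])
```

```text
8.2167 [ 0.54923732 -0.19339755  0.13200469] [-0.28052017 -0.29076358 -0.00999588]
latch_peg top [(0.53, [-0.002, 0.051], 0.011)]
blank1 top [(0.81, [0.222, -0.055], -0.004), (0.78, [-0.002, 0.05], 0.005), (0.58, [-0.001, 0.006], 0.012), (0.56, [0.002, 0.098], 0.01), (0.53, [0.143, 0.216], 0.002), (0.44, [0.004, 0.145], 0.013)]
latch_peg side [(0.47, [0.07, -0.105], 0.052)]
blank1 side [(0.66, [0.001, 0.097], 0.012), (0.61, [-0.002, 0.051], 0.016), (0.6, [0.139, 0.216], 0.005), (0.52, [-0.125, -0.119], -0.0), (0.5, [-0.003, 0.005], 0.013), (0.48, [0.034, -0.306], -0.002), (0.47, [0.221, -0.047], 0.001)]
```

View pics/ov5s.png

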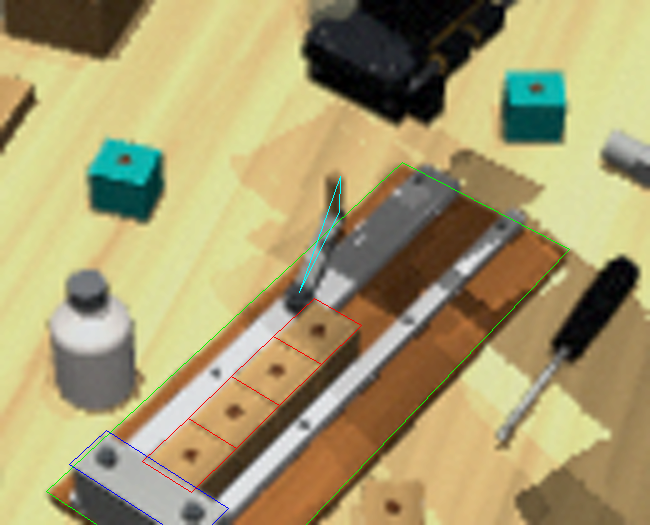

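View pics/ov5.png

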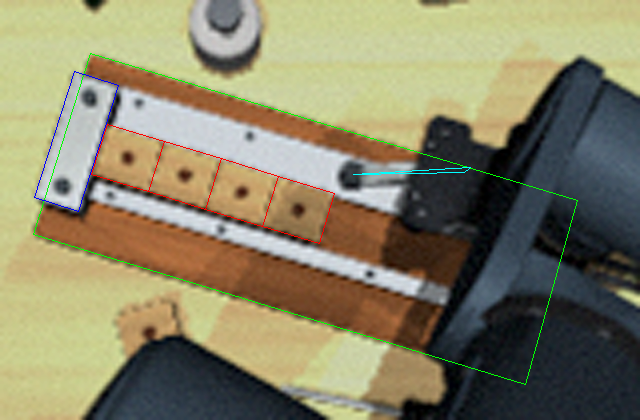

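The row is home: in both pictures all four blocks fill the home outlines against the stop, from about (105,150) to (320,240) in the top view. The latch is still open at about 1.93 rad with its peg near jig (70,-105) mm. I go behind the peg, turning the tool so the finger's flat follows the arc.

Request:
jog_arm(
  steps=[
    {"fingers":0,"delta_pos":[20,8,0],"turn":7},
    {"fingers":0,"delta_pos":[40,16,0],"turn":14},
    {"fingers":0,"delta_pos":[60,24,0],"turn":21},
    {"fingers":0,"delta_pos":[83,31,0],"turn":28},
    {"fingers":0,"delta_pos":[83,31,0],"turn":35},
    {"fingers":0,"delta_pos":[83,31,0],"turn":42},
    {"fingers":0,"delta_pos":[83,31,0],"turn":49},
    {"fingers":0,"delta_pos":[83,31,0],"turn":56},
    {"fingers":0,"delta_pos":[83,31,0],"turn":63},
    {"fingers":0,"delta_pos":[83,31,0],"turn":70},
    {"fingers":0,"delta_pos":[83,31,0],"turn":77},
    {"fingers":0,"delta_pos":[83,31,0],"turn":84},
    {"fingers":0,"delta_pos":[83,31,0],"turn":91},
    {"fingers":0,"delta_pos":[83,31,0],"turn":98},
    {"fingers":0,"delta_pos":[83,31,0],"turn":105},
    {"fingers":0,"delta_pos":[83,31,0],"turn":110},
    {"fingers":0,"delta_pos":[83,31,0],"turn":110},
    {"fingers":0,"delta_pos":[83,31,0],"turn":110},
  ],
)

```text
time_s: 9.92
position: [0.6329, -0.1606, 0.1323]
tcp_rot: [[0.999, -0.001, -0.045], [0.045, 0.001, 0.999], [-0.001, -1.0, 0.001]]
force: [-0.2, -0.1, -0.5]
opening: -0.0
```

Request:
jog_arm(
  steps=[
    {"fingers":0,"delta_pos":[0,0,-20],"turn":0},
    {"fingers":0,"delta_pos":[0,0,-40],"turn":0},
    {"fingers":0,"delta_pos":[0,0,-60],"turn":0},
    {"fingers":0,"delta_pos":[0,0,-72],"turn":0},
    {"fingers":0,"delta_pos":[0,0,-72],"turn":0},
    {"fingers":0,"delta_pos":[0,0,-72],"turn":0},
  ],
)

```text
time_s: 10.42
position: [0.6328, -0.1614, 0.06]
tcp_rot: [[0.999, -0.001, -0.046], [0.046, 0.001, 0.999], [-0.001, -1.0, 0.001]]
force: [0.2, -0.0, 0.2]
opening: 0.002
```

Run:
```python
from ov import *
J=[-.3023,.5656,-.0418]
overlay('side',J,[.0075+.045*k for k in range(4)],1.93,'pics/ov6s.png',(200,120,330,225),5)
s=read_state();p=s['position'];print(s['time_s'],p,s['tcp_rot'][:,0],s['force'],(p[:2]-J[1:])@R(J[0]))
J=np.array(J)
cmd=np.array([.6331,-.1617]) # commanded now
for th,D in [(1.93,18),(1.85,15),(1.7,15),(1.5,15),(1.3,15),(1.1,15),(.9,15),(.7,15),(.5,15),(.3,15),(.15,15),(.05,15),(0,14),(0,12)]:
    t=np.array([-np.sin(th),np.cos(th)]);pg=np.array([.04,-.025])-.085*np.array([np.cos(th),np.sin(th)])
    w=W([[*(pg-D/1000*t),0]],J)[0,:2]
    print(th,D,np.round((w-p[:2])*1000,1),round(np.degrees(th-1.93),1))
```

```text
10.4667 [ 0.63356979 -0.16180408  0.06097145] [9.98955826e-01 4.56814049e-02 6.82996455e-04] [ 0.42106739 -0.14553127  0.84719533] [ 0.10061486 -0.09432667]
1.93 18 [-14.4   0.4] 0.0
1.85 15 [-24.2  -1.1] -4.6
1.7 15 [-37.1  -2.1] -13.2
1.5 15 [-54.2  -0.4] -24.6
1.3 15 [-70.7   4.7] -36.1
1.1 15 [-85.9  12.9] -47.6
0.9 15 [-99.  24.] -59.0
0.7 15 [-109.8   37.5] -70.5
0.5 15 [-117.6   52.8] -81.9
0.3 15 [-122.3   69.4] -93.4
0.15 15 [-123.5   82.3] -102.0
0.05 15 [-123.3   90.9] -107.7
0 14 [-122.5   96.2] -110.6
0 12 [-121.9   98.1] -110.6
```

View pics/ov6s.png

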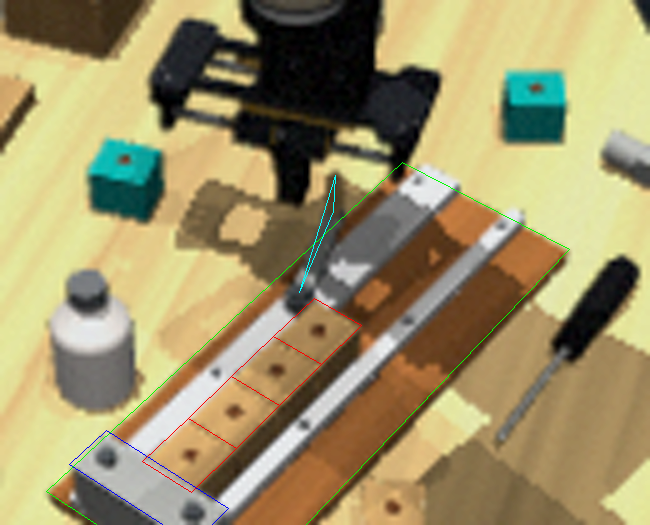

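The closed fingertips are at about (293,195), on the far side of the peg at (335,185), as planned. First half of the sweep:

Request:
jog_arm(
  steps=[
    {"fingers":0,"delta_pos":[-7,0,0],"turn":0},
    {"fingers":0,"delta_pos":[-14.4,0.4,0],"turn":0},
    {"fingers":0,"delta_pos":[-19,-0.4,0],"turn":-2},
    {"fingers":0,"delta_pos":[-24.2,-1.1,0],"turn":-4.6},
    {"fingers":0,"delta_pos":[-30.5,-1.7,0],"turn":-9},
    {"fingers":0,"delta_pos":[-37.1,-2.1,0],"turn":-13.2},
    {"fingers":0,"delta_pos":[-45.6,-1.5,0],"turn":-19},
    {"fingers":0,"delta_pos":[-54.2,-0.4,0],"turn":-24.6},
    {"fingers":0,"delta_pos":[-62.5,1.9,0],"turn":-30.4},
    {"fingers":0,"delta_pos":[-70.7,4.7,0],"turn":-36.1},
    {"fingers":0,"delta_pos":[-78.5,8.5,0],"turn":-41.8},
    {"fingers":0,"delta_pos":[-85.9,12.9,0],"turn":-47.6},
    {"fingers":0,"delta_pos":[-92.7,18.1,0],"turn":-53.3},
    {"fingers":0,"delta_pos":[-99,24,0],"turn":-59},
    {"fingers":0,"delta_pos":[-99,24,0],"turn":-59},
  ],
)

```text
time_s: 11.72
position: [0.5324, -0.1369, 0.0616]
tcp_rot: [[0.553, -0.001, 0.833], [-0.833, 0.0, 0.553], [-0.001, -1.0, -0.0]]
force: [-0.1, -0.2, 0.5]
opening: 0.006
```

Run:
```python
from ov import *
J=[-.3023,.5656,-.0418]
overlay('side',J,[.0075+.045*k for k in range(4)],.9,'pics/ov7s.png',(200,120,330,225),5)
s=read_state();p=s['position'];print(s['time_s'],p,s['tcp_rot'][:,0],s['force'],(p[:2]-J[1:])@R(J[0]))
```

```text
11.7667 [ 0.53324491 -0.13749079  0.06148371] [ 5.55785293e-01 -8.31325872e-01  5.26229000e-05] [-0.19718669  0.27999887  0.0374355 ] [-0.00239918 -0.10098427]
```

View pics/ov7s.png

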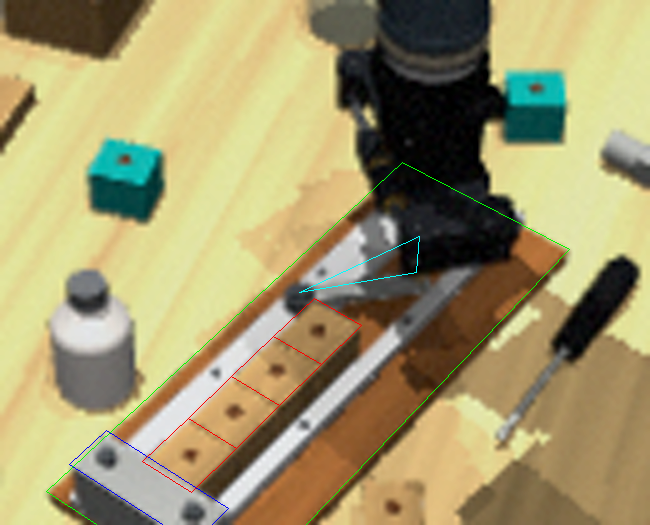

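The latch has followed to about 0.8 rad; the bar now crosses the channel at about (400,280). Second half:

Request:
jog_arm(
  steps=[
    {"fingers":0,"delta_pos":[-6,6.5,0],"turn":-5.7},
    {"fingers":0,"delta_pos":[-10.8,13.5,0],"turn":-11.5},
    {"fingers":0,"delta_pos":[-15,21,0],"turn":-17.2},
    {"fingers":0,"delta_pos":[-18.6,28.8,0],"turn":-22.9},
    {"fingers":0,"delta_pos":[-21.3,37,0],"turn":-28.6},
    {"fingers":0,"delta_pos":[-23.3,45.4,0],"turn":-34.4},
    {"fingers":0,"delta_pos":[-24.3,54,0],"turn":-40.1},
    {"fingers":0,"delta_pos":[-24.5,59,0],"turn":-44},
    {"fingers":0,"delta_pos":[-24.5,59,0],"turn":-44},
  ],
)

```text
time_s: 12.52
position: [0.5098, -0.0785, 0.0611]
tcp_rot: [[-0.178, 0.001, 0.984], [-0.984, -0.0, -0.178], [0.0, -1.0, 0.001]]
force: [-0.0, -0.9, -0.1]
opening: 0.007
```

Request:
jog_arm(
  steps=[
    {"fingers":0,"delta_pos":[0,2,0],"turn":-2},
    {"fingers":0,"delta_pos":[0,4,0],"turn":-5},
    {"fingers":0,"delta_pos":[0,4,0],"turn":-5},
  ],
)

```text
time_s: 12.77
position: [0.5097, -0.0752, 0.0608]
tcp_rot: [[-0.262, 0.0, 0.965], [-0.965, -0.0, -0.262], [0.0, -1.0, 0.0]]
force: [0.1, -0.8, -0.5]
opening: 0.006
```

Request:
jog_arm(
  steps=[
    {"fingers":0,"delta_pos":[0.3,1,0],"turn":0},
    {"fingers":0,"delta_pos":[0.6,2,0],"turn":0},
  ],
)

```text
time_s: 12.93
position: [0.5102, -0.0732, 0.0607]
tcp_rot: [[-0.263, 0.0, 0.965], [-0.965, -0.0, -0.263], [0.0, -1.0, 0.0]]
force: [-0.5, -1.2, 0.5]
opening: 0.004
```

Run:
```python
from ov import *
J=[-.3023,.5656,-.0418]
overlay('side',J,[.0075+.045*k for k in range(4)],0,'pics/ov8s.png',(200,120,330,225),5)
s=read_state();p=s['position'];print(s['time_s'],p,s['tcp_rot'][:,0],s['force'],(p[:2]-J[1:])@R(J[0]))
```

```text
12.9833 [ 0.51028392 -0.07301179  0.0606545 ] [-2.63128140e-01 -9.64760892e-01  5.28990488e-05] [ 0.08360526 -0.00223985  0.62473522] [-0.04351546 -0.04626499]
```

View pics/ov8s.png

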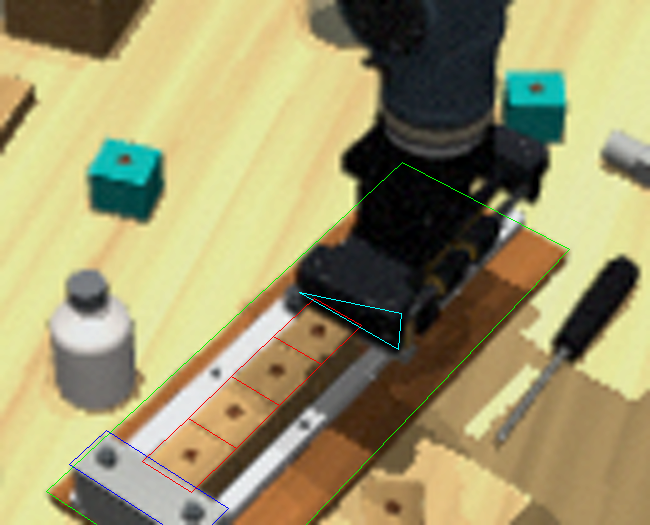

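Nearly closed (peg hidden behind the gripper); pushing on in small steps until the latch's own stop resists.

Request:
jog_arm(
  steps=[
    {"fingers":0,"delta_pos":[0.3,1,0],"turn":0},
    {"fingers":0,"delta_pos":[0.6,2,0],"turn":-2},
    {"fingers":0,"delta_pos":[0.6,2,0],"turn":-2},
  ],
)

```text
time_s: 13.23
position: [0.5108, -0.0708, 0.0605]
tcp_rot: [[-0.298, -0.0, 0.955], [-0.955, 0.0, -0.298], [-0.0, -1.0, -0.0]]
force: [-0.5, -1.2, 0.9]
opening: 0.009
```

Request:
jog_arm(
  steps=[
    {"fingers":0,"delta_pos":[0.3,1,0],"turn":0},
    {"fingers":0,"delta_pos":[0.6,2,0],"turn":0},
    {"fingers":0,"delta_pos":[0.6,2,0],"turn":0},
  ],
)

```text
time_s: 13.48
position: [0.5114, -0.0687, 0.0605]
tcp_rot: [[-0.298, -0.0, 0.955], [-0.955, 0.0, -0.298], [-0.0, -1.0, -0.0]]
force: [0.1, -0.2, -0.5]
opening: 0.004
```

Request:
jog_arm(
  steps=[
    {"fingers":0,"delta_pos":[0.3,1,0],"turn":0},
    {"fingers":0,"delta_pos":[0.3,1,0],"turn":0},
  ],
)

```text
time_s: 13.65
position: [0.5115, -0.0682, 0.0605]
tcp_rot: [[-0.297, -0.001, 0.955], [-0.955, -0.001, -0.297], [0.001, -1.0, -0.0]]
force: [-1.4, -3.1, 0.4]
opening: 0.011
```

Request:
jog_arm(
  steps=[
    {"fingers":0,"delta_pos":[0.3,1,0],"turn":0},
    {"fingers":0,"delta_pos":[0.3,1,0],"turn":0},
  ],
)

```text
time_s: 13.82
position: [0.5116, -0.0679, 0.0605]
tcp_rot: [[-0.297, -0.001, 0.955], [-0.955, -0.002, -0.297], [0.002, -1.0, -0.0]]
force: [-2.9, -7.2, 0.2]
opening: 0.002
```

Request:
jog_arm(
  steps=[
    {"fingers":0,"delta_pos":[0.3,1,0],"turn":0},
    {"fingers":0,"delta_pos":[0.3,1,0],"turn":0},
  ],
)

```text
time_s: 13.98
position: [0.5116, -0.0676, 0.0605]
tcp_rot: [[-0.296, -0.002, 0.955], [-0.955, -0.003, -0.296], [0.003, -1.0, -0.001]]
force: [-3.7, -8.8, 0.4]
opening: 0.005
```

The latch is against its stop: 9 N, and the tool has stopped moving. I back off, lift clear and check.

Request:
jog_arm(
  steps=[
    {"fingers":0,"delta_pos":[-1.2,-3.8,0],"turn":0},
    {"fingers":0,"delta_pos":[-4.5,-14.3,0],"turn":0},
    {"fingers":0,"delta_pos":[-9,-28.6,0],"turn":0},
    {"fingers":0,"delta_pos":[-9,-30,30],"turn":0},
    {"fingers":0,"delta_pos":[-9,-30,60],"turn":0},
    {"fingers":0,"delta_pos":[-9,-60,90],"turn":0},
    {"fingers":0,"delta_pos":[-9,-100,110],"turn":0},
    {"fingers":0,"delta_pos":[-9,-140,120],"turn":0},
    {"fingers":0,"delta_pos":[-9,-180,120],"turn":0},
    {"fingers":0,"delta_pos":[-9,-180,120],"turn":0},
    {"fingers":0,"delta_pos":[-9,-180,120],"turn":0},
    {"fingers":0,"delta_pos":[-9,-180,120],"turn":0},
  ],
)

```text
time_s: 14.98
position: [0.5025, -0.2456, 0.1801]
tcp_rot: [[-0.3, -0.001, 0.954], [-0.954, 0.002, -0.3], [-0.001, -1.0, -0.001]]
force: [-0.5, 1.0, -0.6]
opening: 0.004
```

Run:
```python
from ov import *
J=[-.3023,.5656,-.0418]
overlay('side',J,[.0075+.045*k for k in range(4)],0,'pics/ov9s.png',(200,120,330,225),5)
overlay('top',J,[.0075+.045*k for k in range(4)],0,'pics/ov9.png',(190,140,350,245))
s=read_state();print(s['time_s'],s['position'],s['force'])
for c in('top','side'):
    print(c,[(round(d['confidence'],2),np.round((np.array(d['position'][:2])-J[1:])@R(J[0]),3).tolist(),round(d['position'][2],3)) for d in tip_of('latch_peg',c)])
```

```text
15.0833 [ 0.50260617 -0.24420736  0.17993493] [-0.5477435   0.44640975  1.54336557]
top [(0.47, [-0.043, -0.023], 0.053)]
side [(0.49, [-0.046, -0.027], 0.051), (0.25, [0.001, 0.053], 0.013)]
```

View pics/ov9s.png

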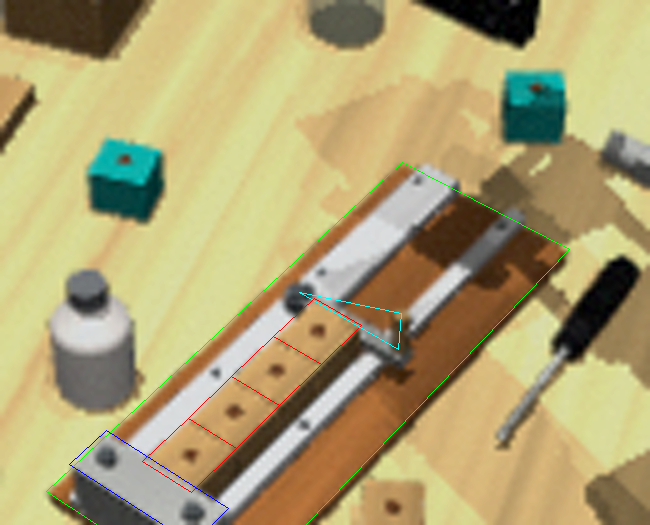

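View pics/ov9.png

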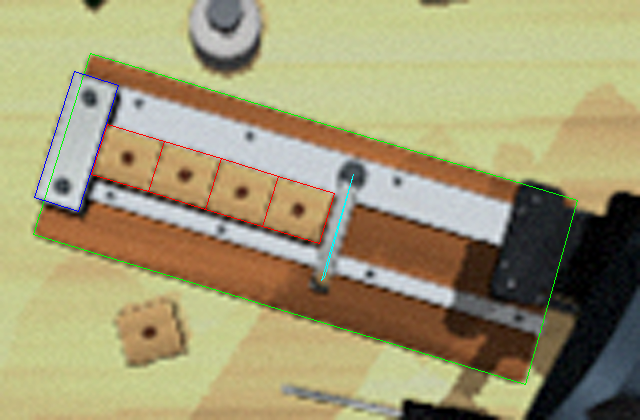

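Both pictures show the row tight against the stop and the bar square across the channel behind it, with the peg at about (320,285) in the top view. The network puts the peg at jig (-45,-25) mm, its closed place. The tool is well clear.

```bash
python3 -c "
from rig import *
print(hand_in(), read_state()['time_s'])"
```

```text
the job is handed in; nothing more can be done
the job is handed in; nothing more can be done
```

The jig is loaded and the job is handed in, at about 15 s of the 48 s allowed; the hand-in gave no verdict.

- **Row:** I pushed the hindmost block with closed fingers for about 88 mm, until the tool stopped moving and the force rose to about 12 N. In both cameras all four blocks then filled their home outlines against the stop, with no visible gaps.
- **Latch:** I pushed its peg round from about 1.93 rad, until it met its own stop at about 9 N. In the last pictures the bar lies square across the channel. The network puts the peg at (-43 to -46, -23 to -27) mm in the jig's frame; the closed place is (-45, -25).
- **Other checks:** The tool was lifted well clear before hand-in, touching nothing. The bystanders visible in the close-up pictures showed no movement; I did not measure the others again.
- **Disagreements:** The networks' first jig origins were up to about 7 mm off my fitted pose. An early top-camera report of the peg had picked a block instead. I relied on the fit checked by overlay.

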